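# Clamp the connector housing in its wiring fixture

## Task

One of the two wiring fixtures holds a connector housing that is not yet fully in. With the fingertips, push that housing along its nest until it sits fully home against the back stop, then press the toggle-clamp lever of the same fixture away and down, past its dead point, until it snaps into lock with the rubber foot on the housing. Only push, gently: do not pinch or lift anything, leave the empty fixture's clamp open and the other things on the bench where they are, and finish clear of everything.

Things in the scene. Friction and masses are not known exactly. Their poses are not given: they have to be found in the camera images.
- fixture: The fixture with the housing in it, screwed down, left or right of the other. Aluminium plate 260 x 116 x 12 mm (x -90 to +170). Origin: on the bench under the centre of the housing's home place; +x points away from the robot to the stop and clamp, z up. Nest floor z = 12; guide rails along x, inner faces y = +-41, x -80 to +20, tops z = 32 mm. The nest's front is open.
- stop (a point): Centre of the foot of the back stop's front face on the loaded fixture: at x = 20.5, y = 0, z = 12 mm in its frame. The stop is a dark steel bar across the nest, 26 mm tall, 82 mm long. Axes as the fixture's.
- pivot (a point): Pivot of the clamp's arm on the loaded fixture (x = 75, y = 0, z = 60 mm in its frame); the clamp stands behind the stop in the plane y = 0. While open, the arm stands up over the pivot to z = 155 mm, and the foot sticks out of it towards the robot to about x = 18 mm at z = 110 to 135: keep the gripper's body in front of it when pushing the housing. Axes as the fixture's.
- housing: Loose connector housing of ivory nylon, 40 (x) x 78 (y) x 38 mm tall, about 90 g, two rows of eight dark cavities in its top. Origin: centre of its underside; axes as the fixture's. It stands on the nest floor between the rails (2 mm play each side), 14 to 30 mm short of home. Home: rear face on the back stop, its origin at x = 0.5 mm in the fixture's frame.
- lever (a joint): Clamp lever of the loaded fixture: its angle against the clamp's arm, rad. Starts open at -0.05 to 0.3, stays where it is left, grows as it is pushed down. Foot meets the housing near 2.15; dead point near 2.42; past it the lever snaps by itself to its stop at 2.51 (locked). Let go before the dead point it springs back. Pushing at 'press' takes about 1 N at first, 5 to 6 N at most, near 2.3.
- press (a point): Point to push on that lever: on the flat upper, robot-side face of its black grip, 20 mm from its end. x axis: along the lever to its free end; z axis: out of the pushed face. Grip 80 long, 16 wide, 12 mm thick. In the fixture's frame it swings in the plane y = 0 from about x 135, z 166 (lever 63 to 71 deg above level) to x 187, z 97 (level, near the dead point) and x 187, z 89 mm (locked).
- foot: Domed black rubber foot, 18 mm across, on a sprung spindle at the end of the clamp's arm on the loaded fixture. Origin: centre of the pressing face. Locked, it presses on the middle of the housing's top with about 25 N.
- spare_fixture: The second fixture, the same in every part but empty; origin and axes as for the first. To be left as it is.
- lever2 (a joint): Lever of the clamp on the empty fixture, open at -0.05 to 0.3; values as for the other lever. To be left open.
- next_housing: Bystander: another housing of the same kind, standing on the bare bench between the fixtures (not in a nest). Origin: centre of its underside.
- screwdriver: Bystander: screwdriver 150 mm long lying between the two fixtures, about 25 mm high.
- wrench: Bystander: open-ended wrench 150 mm long lying to the right.
- tape_roll: Bystander: black roll of tape, 90 mm across, 19 mm high, lying to the right.
- bobbin: Bystander: empty white bobbin, 68 mm across, 45 mm high, standing between and beyond the fixtures.
- marker: Bystander: black marker pen 130 mm long, 15 mm thick, lying to the left.
- carton: Bystander: small cardboard carton 70 x 60 x 45 mm standing to the left.
Things that resemble listed ones, but are neither listed nor needed, are in the scene too. Leave any green look-alike of the housing alone.

How it is judged:
By the outcome, as a careful person would: the job done as asked, in the order asked, and still so for the second after the job is handed in, with the robot touching nothing.
It also fails if it takes over 51 s, if anything falls off the work surface, if the arm or the gripper's body presses on something with over 40 N, if the wrist force passes 120 N, or if a joint passes its speed limit or range.

## Robot

A 7-joint arm with a two-finger parallel gripper is mounted at the origin on the work surface. World frame = base frame: x ahead of the robot, y to its left, z up, the work surface at z = 0. Lengths are in m, angles in rad, forces in N, time in s.
With the tool pointing down it reaches from about 0.425 to 0.925 m from the base axis. Payload 6.8 kg.
Tool frame: the origin (TCP) lies on the centre line of the jaws, within the pads' length; the fingertips stand 25 mm ahead of it and the grasp point (between the pads) lies 6 mm ahead of it; z points along the fingers, y is the line along which they close (so a half turn about z gives the same grasp; the last joint's range is limited). The gripper opens to 85 mm and grips with 20 to 120 N. Pads are 22 mm wide; open, the fingers measure 114 mm over their backs; the gripper's body (76 mm by 85 mm) begins 54 mm behind the grasp point. The pads swing forward as they close: fully open they stand 13 mm farther back than shut.
Start: joints at [-1.352, 0.477, 0.022, 1.555, -0.011, 1.109, -0.083], TCP at [0.217, 0.639, 0.256] pointing down, gripper open.
Joint ranges: [-2.96, 2.96], [-0.34, 2.1], [-1.41, 1.46], [0.24, 2.44], [-1.37, 4.51], [0.17, 1.92], [-2.96, 2.96]. Speed limits (rad/s): [2.39, 2.39, 3.14, 3.14, 3.14, 3.14, 3.14].

## Interface

Orientations are given as a rotation vector (axis times angle).
In Python, from bench import status, imaging, workorder gives the robot as it stands.
- The arm moves only by the tool send_rows, never from a script. Its argument "steps" is a list of rows, each an object of numbers: "dx", "dy", "dz": the shift along the tool's x, y, z in cm; "yaw": the turn about the tool's z in degrees; "gripper": the opening, from 0 (shut) to 1 (fully open). A call has 1 to 5 rows; each row is the pose to reach, as a shift and turn from the pose commanded when the call began, along the tool's axes at that moment; what a row does not reach only later rows make up. A row lasts 1/8 s, in which the tool goes at most 62.5 mm and 10.7 degrees, less where a joint would pass 70% of its speed; a pose out of reach is approached as far as the arm can. A call with a gripper value outside its range is refused whole. The fingers move at their own pace and stop on an object; "force" is the grip in N (left out, the last holds). Time passes only in rows, so rows that repeat a pose let the fingers close. It gives the time, the measured TCP pose, the force, the opening and the grip force at its end, in the units of the state.
- status.get_obs(): the state, without advancing time (a new reading comes with each control period).
- imaging.grab_frame(name): name is "scene" or "side" or "wrist"; returns a dict with "color" (480x640x3 uint8, red, green, blue), "depth" (480x640 float32, m along the optical axis (not along the pixel's ray), 0 where there is no reading), "K" (3x3 intrinsics, pixels), "R" (3x3) and "t" (3): a world point X has camera coordinates R X + t. Camera axes: x right, y down, z forward; pixel columns grow to the right and rows downward; lengths in m; the calibration is good to about 2 mm. A picture is of the moment at which its call begins.
- workorder.hand_in(): hands the job in; it is judged then, once.
The state is a dict: "clock": time; "joints": joint angles; "qvel": joint speeds; "tau": joint torques, N m; "tcp_pos": TCP position; "orientation": TCP orientation; "contact_force": force on the tool from outside, world axes, zero at the start; "moment": the same for the moment, N m; "grip_width": finger opening in m; "gripper_force": force on a finger pad.
Only numpy, scipy, OpenCV 4.12 (cv2) and the standard library are available. Lean on these libraries where they do the work, as an engineer would, in place of code of your own. Each camera call takes 0.05 s, during which the arm holds its last target. There are 200 camera calls.

## Working session

There is one attempt and no reset: what is moved stays moved. The work goes in short steps, Python scripts to look and compute and a tool call to move; the robot and the scene stay as the last step left them, time stands still between calls to the robot, and variables do not carry over. Pictures are saved under pics/ and viewed, at most 10 in all, crops included, and the job is handed in when it is done.

Besides the shell and the picture viewer there is one more tool, called after ">>>" as a command line: name --argument value ..., lists and objects as JSON in quotes. send_rows: Moves the arm, as the interface text tells. Its arguments: {"type":"object","properties":{"steps":{"type":"array"},"force":{"type":"number"}},"required":["steps"]}

```bash
mkdir -p pics; cat > h.py <<'E'
import numpy as np, cv2
from bench import status, imaging, workorder
from scipy.spatial.transform import Rotation as Ro
def grab(n,save=None):
    f=imaging.grab_frame(n)
    if save:
        cv2.imwrite(f'pics/{save}.png',f['color'][:,:,::-1]); np.savez(f'{save}.npz',**f)
    return f
def cloud(f):
    v,u=np.mgrid[0:480,0:640]; d=f['depth']
    c=np.stack([(u-f['K'][0,2])/f['K'][0,0]*d,(v-f['K'][1,2])/f['K'][1,1]*d,d],-1)
    return (c-f['t'])@f['R']
def proj(f,X):
    c=f['R']@np.array(X)+f['t']; p=f['K']@c; return p[:2]/p[2]
E
python3 - <<'E'
from h import *
print(status.get_obs())
for n in('scene','side'):
    f=grab(n,n); print(n,f['K'][0,0],-f['R'].T@f['t'],f['R'][2])
E
```

```text
{'clock': 0.0, 'joints': array([-1.3520813 ,  0.47778683,  0.02236779,  1.5564747 , -0.01150841,
        1.1092987 , -0.08309158]), 'qvel': array([ 1.90074223e-04, -1.28577463e-03,  1.40105097e-04, -3.81493805e-05,
       -9.42118566e-04,  1.02449974e-03, -4.95356507e-04]), 'tau': array([-4.36618711e-04, -5.96452940e+01,  1.60743803e+00, -2.81195587e+01,
        1.24149580e-02,  9.54310235e-03, -3.52039763e-06]), 'tcp_pos': array([0.21654111, 0.63873491, 0.2553253 ]), 'orientation': array([-5.11050611e-01, -3.09958544e+00,  2.87791007e-03]), 'contact_force': array([ 0.22495146,  0.85915863, -0.8005819 ]), 'moment': array([ 0.04525941, -0.02614689,  0.00916071]), 'gripper_force': 0.0, 'grip_width': 0.08562459194381415}
scene 606.1406079898052 [1.07412006 0.49438461 1.15119717] [-0.44531683 -0.3902064  -0.80587337]
side 507.0365074174396 [ 0.19764863 -0.95015122  0.88896081] [ 0.24434679  0.75499698 -0.60850161]
```

View pics/scene.png

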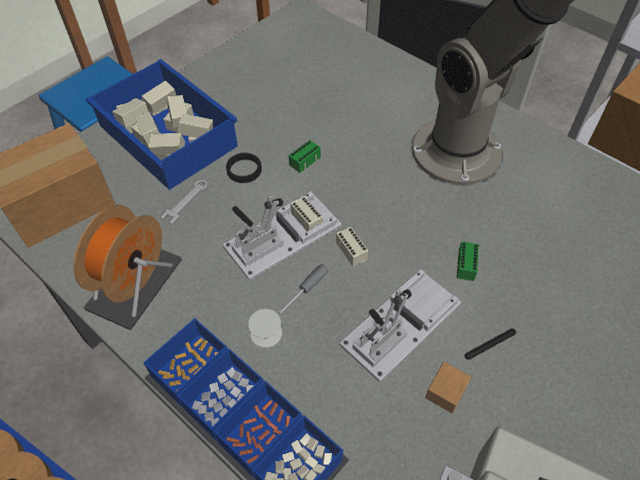

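View pics/side.png

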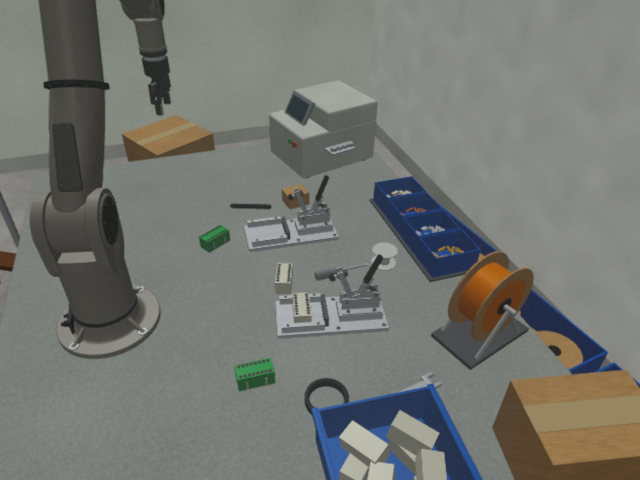

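Loaded fixture: scene (282,233), the one to the right. Its housing is at scene (307,212) and side (302,306). Things that could be taken for it are the loose ivory housing at (352,245), the green ones at (305,155) and (468,260), and the housings in the bin at (165,120). The empty fixture is at (400,323). I'm choosing the ivory housing between the rails at (307,212), and will check it in a close crop.

```bash
python3 - <<'E'
from h import *
S=dict(np.load('scene.npz')); D=dict(np.load('side.npz'))
Ps=cloud(S);Pd=cloud(D)
for n,P,px in(('s',Ps,(307,212)),('d',Pd,(302,306))):
    print(n,P[px[1],px[0]])
c=Ps[212,307][:2]
pts=[]
for P in(Ps,Pd):
    q=P.reshape(-1,3); m=(np.linalg.norm(q[:,:2]-c-[.07,0],axis=1)<.2)
    q=q[m]; 
    print('bench z',np.median(q[q[:,2]<.006][:,2]), 'hist',np.histogram(q[:,2],bins=np.arange(-.004,.07,.004))[0])
    pl=q[(q[:,2]>.0095)&(q[:,2]<.0145)]
    im=np.zeros((400,400),np.uint8); ij=((pl[:,:2]-c+[.13,.2])*1000).astype(int)
    im[ij[:,1].clip(0,399),ij[:,0].clip(0,399)]=255
    im=cv2.morphologyEx(im,cv2.MORPH_CLOSE,np.ones((9,9)))
    n,l,st,ce=cv2.connectedComponentsWithStats(im); k=1+st[1:,4].argmax()
    r=cv2.minAreaRect(np.argwhere(l==k)[:,::-1].astype(np.float32)); print('rect',np.array(r[0])/1000+c-[.13,.2],r[1:])
f=S['color'][170:300,210:390,::-1]; a=cv2.resize(f,(800,578),interpolation=cv2.INTER_CUBIC)
cv2.imwrite('pics/c1.png',a)
f=D['color'][240:345,265:405,::-1]; a=cv2.resize(f,(800,600),interpolation=cv2.INTER_CUBIC)
cv2.imwrite('pics/c2.png',a)
E
```

```text
s [ 0.44452025 -0.12345414  0.04964951]
d [ 0.43731028 -0.13808148  0.04934011]
bench z -0.0005636412774814274 hist [6225 4649  615  994  814  319  329  308  331  534  638  185  206  303
  111   67   67   84]
rect [ 0.50737267 -0.14454073] ((117.4743881225586, 260.027587890625), 77.7842788696289)
bench z -0.00020688091431035773 hist [5193 4348  234 1015  844  238  226  240  310  388  520  136  131  374
   97   58   81   94]
rect [ 0.5027314  -0.14860993] ((118.44255065917969, 259.1922607421875), 78.45747375488281)
```

View pics/c1.png

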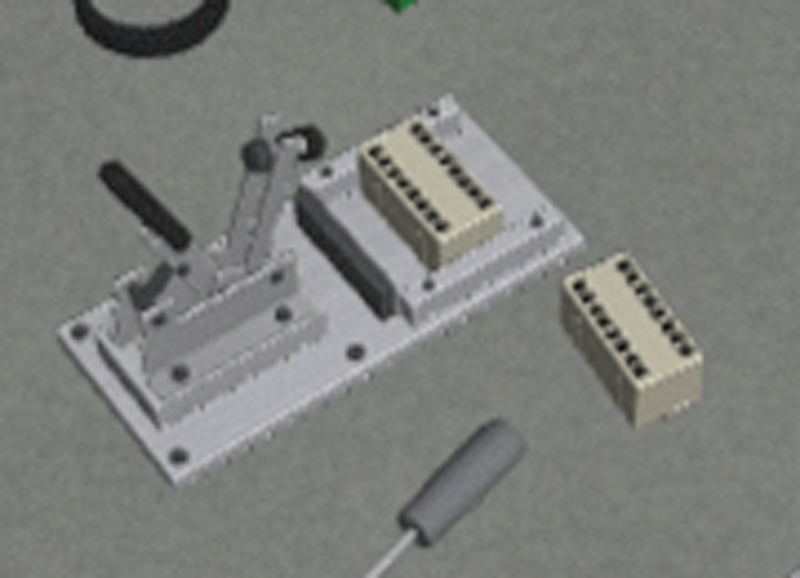

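View pics/c2.png

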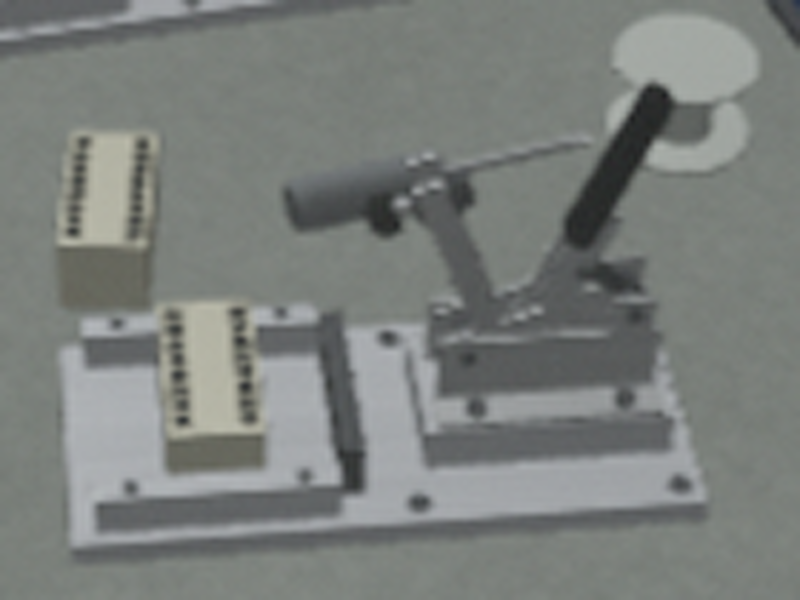

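Both crops confirm it: an ivory housing between the rails, short of the dark stop bar, on the fixture with the open clamp whose grip is black. Next I'll refine the housing position, both fixture poses and the lever.

```bash
python3 - <<'E'
from h import *
for nm,c0 in(('scene',[.50737,-.14454]),('side',[.50273,-.14861])):
    F=dict(np.load(nm+'.npz')); P=cloud(F).reshape(-1,3)
    a=np.deg2rad(-12); R=np.array([[np.cos(a),-np.sin(a)],[np.sin(a),np.cos(a)]])
    o=np.array(c0)-R@[.04,0]
    q=np.c_[(P[:,:2]-o)@R,P[:,2]]*1000
    def box(lo,hi): return q[np.all((q>lo)&(q<hi),axis=1)]
    h=box([-80,-60,45],[20,60,54]); print(nm,'o',o,'housing top x,y 1..99%',np.percentile(h,[1,50,99],axis=0).round(1).tolist())
    r=cv2.minAreaRect(h[:,:2].astype(np.float32));print(r)
    s=box([15,-45,34],[40,45,41]); print('stop',np.percentile(s,[2,50,98],axis=0).round(1).tolist())
    for y in(1,-1):
        s=box([-90,min(y*35,y*58),28],[25,max(y*35,y*58),35]); print('rail',np.percentile(s,[2,50,98],axis=0).round(1).tolist())
    g=box([80,-25,110],[200,25,230]); print('lever',len(g)); 
    for z in range(110,200,10):
        s=g[abs(g[:,2]-z-5)<5]
        if len(s): print(z+5,np.median(s,0).round(1),len(s))
    f=box([0,-20,90],[80,20,170]);print('arm',f.min(0),f.max(0))
    print('front housing world',o+R@[np.percentile(h,1,axis=0)[0]/1000,0])
E
```

```text
scene o [ 0.4682441  -0.13622353] housing top x,y 1..99% [[-49.5, -39.3, 45.2], [-28.3, 2.0, 48.9], [-8.6, 39.8, 53.7]]
((-28.833206176757812, 0.1008148193359375), (81.50367736816406, 41.920654296875), 89.3871078491211)
stop [[20.3, -40.1, 34.2], [25.6, -2.0, 37.2], [31.3, 40.4, 40.4]]
rail [[-77.6, 36.7, 28.4], [-26.4, 46.2, 31.4], [17.7, 53.5, 34.7]]
rail [[-79.7, -54.0, 28.5], [-12.2, -47.2, 31.5], [16.6, -38.0, 34.3]]
lever 176
115 [126.2   4.5 115.8] 32
125 [126.7   4.7 123.8] 21
135 [127.    5.7 134.3] 18
145 [130.1   5.5 145.1] 20
155 [135.    6.1 155.5] 19
165 [139.1   6.1 162.9] 19
175 [144.9   4.6 176.4] 25
185 [145.5   1.8 182.6] 22
arm [ 32.19840335 -13.06315249  90.01344472] [ 79.41726181  12.55872703 151.33734895]
front housing world [ 0.4198561  -0.12593835]
side o [ 0.4636041  -0.14029353] housing top x,y 1..99% [[-47.7, -36.4, 45.8], [-28.7, -1.2, 49.7], [-8.6, 41.3, 53.0]]
((-28.196327209472656, 2.847789764404297), (81.35050964355469, 39.971046447753906), 88.90728759765625)
stop [[21.2, -38.0, 34.4], [26.2, 1.5, 37.6], [31.2, 42.4, 40.3]]
rail [[-78.0, 40.6, 28.3], [-48.8, 46.7, 31.6], [20.8, 55.2, 34.3]]
rail [[-76.8, -52.5, 28.5], [-29.0, -45.4, 31.2], [21.1, -35.2, 34.4]]
lever 225
115 [121.5  -3.2 115.7] 36
125 [122.   -3.3 124. ] 30
135 [125.5  -2.4 135.1] 28
145 [129.3  -2.3 145.4] 28
155 [133.8  -4.  155.2] 23
165 [137.   -2.9 163.5] 30
175 [140.9  -1.9 175.8] 33
185 [145.8   0.4 181.4] 17
arm [ 35.2192405  -10.56341886  90.56346248] [ 79.98558027  14.46270647 150.64285355]
front housing world [ 0.41698757 -0.13038488]
```

>>> send_rows --steps '[{"dx":-4,"dy":-3,"dz":-5,"yaw":-6.7,"gripper":0},{"dx":-9,"dy":-6,"dz":-5,"yaw":-6.7,"gripper":0},{"dx":-14,"dy":-9.5,"dz":-5,"yaw":-6.7,"gripper":0},{"dx":-19,"dy":-13,"dz":-5,"yaw":-6.7,"gripper":0},{"dx":-24,"dy":-16,"dz":-5,"yaw":-6.7,"gripper":0}]'

```text
clock: 0.72
tcp_pos: [0.3935, 0.4085, 0.3061]
orientation: [-0.329, -3.124, 0.001]
contact_force: [0.5, 0.7, 0.2]
grip_width: 0.0002
gripper_force: 0.0
```

>>> send_rows --steps '[{"dx":-2,"dy":-6,"gripper":0},{"dx":-4,"dy":-12},{"dx":-6,"dy":-18},{"dx":-8,"dy":-24},{"dx":-10,"dy":-30}]'

```text
validation failed for argument at $.st...
```

>>> send_rows --steps '[{"dx":-2,"dy":-6},{"dx":-4,"dy":-12},{"dx":-5,"dy":-18},{"dx":-6,"dy":-22},{"dx":-6,"dy":-22}]'

```text
validation failed for argument at $.st...
```

>>> send_rows --steps '[{"dx":-2,"dy":-6,"dz":0,"yaw":0,"gripper":0},{"dx":-4,"dy":-12,"dz":0,"yaw":0,"gripper":0},{"dx":-6,"dy":-18,"dz":0,"yaw":0,"gripper":0},{"dx":-8,"dy":-24,"dz":0,"yaw":0,"gripper":0},{"dx":-10,"dy":-30,"dz":0,"yaw":0,"gripper":0}]'

```text
clock: 1.35
tcp_pos: [0.4272, 0.098, 0.3062]
orientation: [0.329, 3.124, 0.0]
contact_force: [1.4, 0.3, 0.3]
grip_width: -0.0004
gripper_force: 0.0
```

>>> send_rows --steps '[{"dx":-2,"dy":-6,"dz":0,"yaw":0,"gripper":0},{"dx":-4,"dy":-12,"dz":0,"yaw":0,"gripper":0},{"dx":-5,"dy":-18,"dz":0,"yaw":0,"gripper":0},{"dx":-6,"dy":-22,"dz":0,"yaw":0,"gripper":0},{"dx":-6,"dy":-22,"dz":0,"yaw":0,"gripper":0}]'

```text
clock: 1.98
tcp_pos: [0.4396, -0.1308, 0.3063]
orientation: [-0.339, -3.123, 0.001]
contact_force: [-0.4, 1.1, -0.3]
grip_width: -0.0002
gripper_force: 0.0
```

```bash
python3 - <<'E'
from h import *
s=status.get_obs(); print(s['clock'],s['tcp_pos'],s['joints'].round(3),s['orientation'])
f=grab('wrist','w1'); print(-f['R'].T@f['t'],f['R'][2])
P=cloud(f).reshape(-1,3); o=np.array([.466,-.1375])
a=np.deg2rad(-12); R=np.array([[np.cos(a),-np.sin(a)],[np.sin(a),np.cos(a)]])
q=np.c_[(P[:,:2]-o)@R,P[:,2]]*1000
def box(lo,hi): return q[np.all((q>lo)&(q<hi),axis=1)]
for n,lo,hi in(('hous',[-80,-60,45],[10,60,54]),('stop',[15,-45,34],[40,45,41]),('plate',[-110,-80,9],[200,80,15])):
    h=box(lo,hi)
    if len(h)>5: print(n,np.percentile(h,[1,50,99],axis=0).round(1).tolist(),cv2.minAreaRect(h[:,:2].astype(np.float32)))
E
```

```text
1.975 [ 0.43957314 -0.13080382  0.30625818] [-0.38   0.048  0.562  2.017 -0.028  1.085  1.548] [-3.39317592e-01 -3.12313532e+00  1.07339918e-03]
[ 0.37128633 -0.11700935  0.42315481] [ 0.26724957 -0.05851658 -0.96184899]
hous [[-48.5, -39.0, 47.3], [-29.7, -1.0, 49.5], [-9.6, 37.0, 51.3]] ((-29.206512451171875, -1.0813751220703125), (77.94685363769531, 39.69668197631836), 89.67478942871094)
stop [[20.4, -42.2, 34.7], [24.8, -1.4, 37.3], [29.9, 38.4, 39.1]] ((25.360042572021484, -1.9911422729492188), (10.406795501708984, 81.06696319580078), 0.743086040019989)
plate [[-89.0, -58.8, 9.5], [11.2, -1.6, 11.4], [127.7, 55.6, 13.6]] ((25.882736206054688, -1.5346870422363281), (231.39894104003906, 115.99116516113281), 0.1581447869539261)
```

View pics/w1.png

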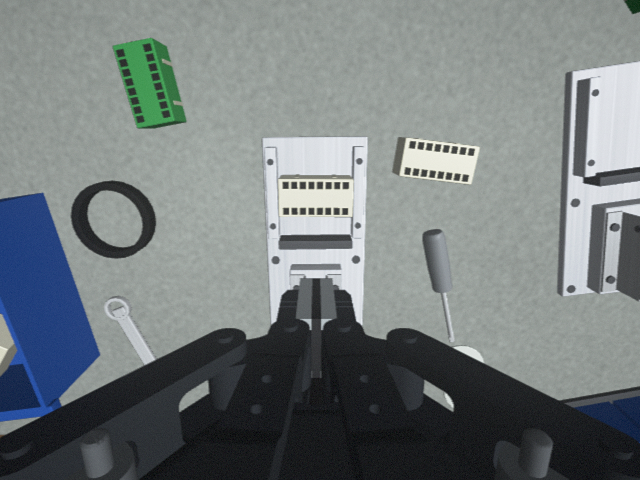

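The wrist view shows the loaded fixture under the gripper: housing at (316,197), stop at (316,242), and clear space in the nest in front of the housing at (316,160).

>>> send_rows --steps '[{"dx":4.1,"dy":-0.3,"dz":0,"yaw":0,"gripper":0},{"dx":4.1,"dy":-0.3,"dz":5,"yaw":0,"gripper":0},{"dx":4.1,"dy":-0.3,"dz":10,"yaw":0,"gripper":0},{"dx":4.1,"dy":-0.3,"dz":15,"yaw":0,"gripper":0},{"dx":4.1,"dy":-0.3,"dz":15,"yaw":0,"gripper":0}]'

```text
clock: 2.65
tcp_pos: [0.397, -0.1204, 0.1538]
orientation: [-0.325, -3.116, 0.002]
contact_force: [-0.5, 0.1, 0.6]
grip_width: -0.0
gripper_force: 0.0
```

```bash
cat >> h.py <<'E'
O=np.array([.4655,-.139]); A=np.deg2rad(-12); RF=np.array([[np.cos(A),-np.sin(A)],[np.sin(A),np.cos(A)]])
def st():
    s=status.get_obs(); print('t',s['clock'],'fix',(1000*(s['tcp_pos'][:2]-O)@RF).round(1),'z',s['tcp_pos'][2].round(4),'head',np.degrees(2*np.arctan2(s['orientation'][1],s['orientation'][0])).round(2)%360,'j',s['joints'].round(2),'F',s['contact_force'].round(1))
E
python3 -c "from h import *;st()"
```

```text
t 2.65 fix [-70.9   4. ] z 0.1538 head 168.08 j [-0.34  0.22  0.55  2.27 -0.18  0.7   1.7 ] F [-0.5  0.1  0.6]
```

>>> send_rows --steps '[{"dx":0,"dy":-0.4,"dz":4,"yaw":0,"gripper":0},{"dx":0,"dy":-0.4,"dz":8,"yaw":0,"gripper":0},{"dx":0,"dy":-0.4,"dz":9.9,"yaw":0,"gripper":0},{"dx":0,"dy":-0.4,"dz":9.9,"yaw":0,"gripper":0}]'

```text
clock: 3.15
tcp_pos: [0.3996, -0.125, 0.058]
orientation: [-0.327, -3.124, -0.002]
contact_force: [0.5, 0.2, -0.2]
grip_width: 0.0002
gripper_force: 0.0
```

```bash
python3 -c "from h import *;st()"
```

```text
t 3.15 fix [-67.3   0. ] z 0.058 head 168.04 j [-0.19  0.43  0.41  2.32 -0.4   0.46  1.91] F [ 0.5  0.2 -0.2]
```

>>> send_rows --steps '[{"dx":-0.4,"dy":0,"dz":0.3,"yaw":0,"gripper":0},{"dx":-0.8,"dy":0,"dz":0.3,"yaw":0,"gripper":0},{"dx":-1.2,"dy":0,"dz":0.3,"yaw":0,"gripper":0},{"dx":-1.6,"dy":0,"dz":0.3,"yaw":0,"gripper":0},{"dx":-2.0,"dy":0,"dz":0.3,"yaw":0,"gripper":0}]'

```text
clock: 3.78
tcp_pos: [0.4186, -0.13, 0.0544]
orientation: [-0.329, -3.124, -0.0]
contact_force: [-0.6, -0.0, 1.0]
grip_width: 0.0003
gripper_force: 0.3
```

```bash
python3 -c "from h import *;st()"
```

```text
t 3.775 fix [-47.7  -1. ] z 0.0544 head 167.97 j [-0.18  0.46  0.41  2.28 -0.4   0.47  1.92] F [-0.6 -0.   1. ]
```

>>> send_rows --steps '[{"dx":-0.3,"dy":0,"dz":0,"yaw":0,"gripper":0},{"dx":-0.6,"dy":0,"dz":0,"yaw":0,"gripper":0},{"dx":-0.9,"dy":0,"dz":0,"yaw":0,"gripper":0},{"dx":-1.2,"dy":0,"dz":0,"yaw":0,"gripper":0},{"dx":-1.2,"dy":0,"dz":0,"yaw":0,"gripper":0}]'

```text
clock: 4.4
tcp_pos: [0.4305, -0.1326, 0.0543]
orientation: [0.329, 3.124, -0.0]
contact_force: [-0.9, -0.4, -0.0]
grip_width: 0.0
gripper_force: 0.0
```

```bash
python3 -c "from h import *;st()"
```

```text
t 4.4 fix [-35.5  -1. ] z 0.0543 head 167.98 j [-0.18  0.48  0.41  2.25 -0.4   0.48  1.91] F [-0.9 -0.4 -0. ]
```

>>> send_rows --steps '[{"dx":-0.15,"dy":0,"dz":0,"yaw":0,"gripper":0},{"dx":-0.3,"dy":0,"dz":0,"yaw":0,"gripper":0},{"dx":-0.4,"dy":0,"dz":0,"yaw":0,"gripper":0},{"dx":-0.4,"dy":0,"dz":0,"yaw":0,"gripper":0}]'

```text
clock: 4.9
tcp_pos: [0.4342, -0.1333, 0.0543]
orientation: [0.329, 3.124, -0.0]
contact_force: [0.3, -0.4, 0.3]
grip_width: -0.0001
gripper_force: 0.0
```

>>> send_rows --steps '[{"dx":-0.1,"dy":0,"dz":0,"yaw":0,"gripper":0},{"dx":-0.1,"dy":0,"dz":0,"yaw":0,"gripper":0}]'

```text
clock: 5.15
tcp_pos: [0.4351, -0.1335, 0.0543]
orientation: [0.329, 3.124, -0.0]
contact_force: [-0.1, -0.6, -0.2]
grip_width: -0.0
gripper_force: 0.1
```

```bash
python3 - <<'E'
from h import *
st()
f=grab('side','d2'); P=cloud(f).reshape(-1,3)
q=np.c_[(P[:,:2]-O)@RF,P[:,2]]*1000
def box(lo,hi): return q[np.all((q>lo)&(q<hi),axis=1)]
for lo,hi in(([-80,-60,46],[18,60,54]),([15,-45,34],[40,45,41])):
    print(np.percentile(box(lo,hi),[1,50,99],axis=0).round(1).tolist())
cv2.imwrite('pics/d2c.png',cv2.resize(f['color'][240:345,265:405,::-1],(800,600),interpolation=cv2.INTER_CUBIC))
E
```

```text
t 5.15 fix [-30.9  -1. ] z 0.0543 head 167.98 j [-0.18  0.48  0.41  2.24 -0.4   0.49  1.91] F [-0.1 -0.6 -0.2]
[[-38.1, -39.4, 46.4], [-0.3, -7.9, 49.8], [17.5, 38.0, 53.6]]
[[18.3, -40.8, 34.3], [24.6, -4.5, 37.4], [29.7, 41.6, 40.6]]
```

>>> send_rows --steps '[{"dx":-0.1,"dy":0,"dz":0,"yaw":0,"gripper":0},{"dx":-0.1,"dy":0,"dz":0,"yaw":0,"gripper":0}]'

```text
clock: 5.45
tcp_pos: [0.436, -0.1338, 0.0543]
orientation: [-0.329, -3.124, 0.0]
contact_force: [-1.4, -0.3, 0.7]
grip_width: -0.0003
gripper_force: 0.2
```

>>> send_rows --steps '[{"dx":-0.1,"dy":0,"dz":0,"yaw":0,"gripper":0},{"dx":-0.1,"dy":0,"dz":0,"yaw":0,"gripper":0}]'

```text
clock: 5.7
tcp_pos: [0.4361, -0.1337, 0.0541]
orientation: [-0.329, -3.123, -0.001]
contact_force: [-3.9, 0.4, 2.4]
grip_width: 0.0001
gripper_force: 1.9
```

View pics/d2c.png

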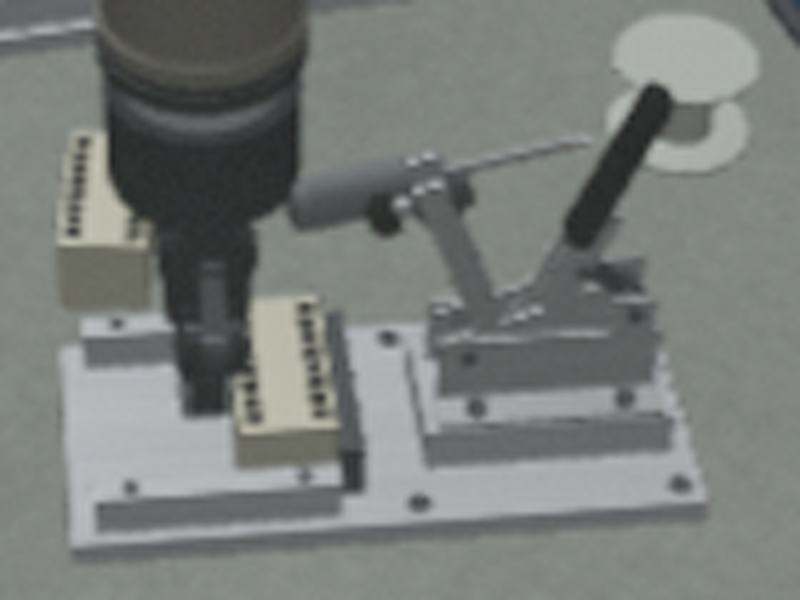

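The housing, at (285,385) in the crop, now touches the stop. Force built up while the TCP stopped moving, so it has seated. One more small nudge, then I'll back off and go up.

>>> send_rows --steps '[{"dx":-0.1,"dy":0,"dz":0,"yaw":0,"gripper":0},{"dx":-0.1,"dy":0,"dz":0,"yaw":0,"gripper":0}]'

```text
clock: 5.95
tcp_pos: [0.4361, -0.1337, 0.0539]
orientation: [-0.329, -3.121, -0.001]
contact_force: [-4.8, 0.8, 4.5]
grip_width: -0.0001
gripper_force: 3.1
```

>>> send_rows --steps '[{"dx":1.0,"dy":0,"dz":0,"yaw":0,"gripper":0},{"dx":2.5,"dy":0,"dz":0,"yaw":0,"gripper":0},{"dx":2.5,"dy":0,"dz":-6,"yaw":0,"gripper":0},{"dx":2.5,"dy":0,"dz":-12,"yaw":0,"gripper":0},{"dx":2.5,"dy":0,"dz":-18,"yaw":0,"gripper":0}]'

```text
clock: 6.58
tcp_pos: [0.4126, -0.1289, 0.2357]
orientation: [-0.329, -3.124, -0.0]
contact_force: [1.0, 1.0, -0.2]
grip_width: 0.0001
gripper_force: 0.0
```

```bash
python3 - <<'E'
from h import *
st()
for n in('scene','side','wrist'):
    f=grab(n); P=cloud(f).reshape(-1,3)
    q=np.c_[(P[:,:2]-O)@RF,P[:,2]]*1000
    def box(lo,hi): return q[np.all((q>lo)&(q<hi),axis=1)]
    for lo,hi in(([-80,-60,46],[22,60,54]),([15,-45,34],[40,45,40])):
        b=box(lo,hi)
        if len(b)>9: print(n,np.percentile(b,[1,50,99],axis=0).round(1).tolist(), cv2.minAreaRect(b[:,:2].astype(np.float32))[2])
E
```

```text
t 6.575 fix [-53.9  -1.1] z 0.2357 head 167.96 j [-0.45  0.09  0.66  2.16 -0.07  0.91  1.61] F [ 1.   1.  -0.2]
scene [[-17.5, -34.8, 46.1], [2.9, 3.4, 49.5], [21.7, 42.7, 53.8]] 89.93946838378906
scene [[17.2, -38.3, 34.1], [26.3, 2.8, 36.9], [32.9, 43.6, 39.9]] 2.5780370235443115
side [[-19.9, -38.9, 46.6], [-0.2, -1.8, 49.8], [19.0, 39.4, 53.6]] 89.89210510253906
side [[16.0, -40.6, 34.7], [25.2, -5.8, 38.0], [29.7, 41.4, 39.7]] 85.47645568847656
wrist [[-19.4, -37.8, 47.3], [-2.3, 0.6, 49.5], [19.8, 38.5, 51.1]] 89.86386108398438
wrist [[23.2, -40.1, 36.1], [27.6, 16.0, 37.6], [30.4, 40.7, 38.9]] 87.49681091308594
```

All three cameras show the housing's top from x -19.5 to +19.7 in the fixture frame, so it is home. Next, the robot side of the lever.

>>> send_rows --steps '[{"dx":-5,"dy":0.1,"dz":0,"yaw":0,"gripper":0},{"dx":-10,"dy":0.1,"dz":0,"yaw":0,"gripper":0},{"dx":-15.5,"dy":0.1,"dz":0,"yaw":0,"gripper":0},{"dx":-15.5,"dy":0.1,"dz":2.5,"yaw":0,"gripper":0},{"dx":-15.5,"dy":0.1,"dz":5,"yaw":0,"gripper":0}]'

```text
clock: 7.35
tcp_pos: [0.5645, -0.1603, 0.1815]
orientation: [-0.329, -3.122, 0.001]
contact_force: [-0.4, 1.2, 0.7]
grip_width: 0.0003
gripper_force: 0.0
```

```bash
python3 - <<'E'
from h import *
st()
f=grab('side','d3')
cv2.imwrite('pics/d3c.png',cv2.resize(f['color'][220:340,265:425,::-1],(800,600),interpolation=cv2.INTER_CUBIC))
E
```

```text
t 7.35 fix [101.3  -0.3] z 0.1815 head 167.96 j [-0.29  0.47  0.61  1.87 -0.34  0.9   1.84] F [-0.4  1.2  0.7]
```

View pics/d3c.png

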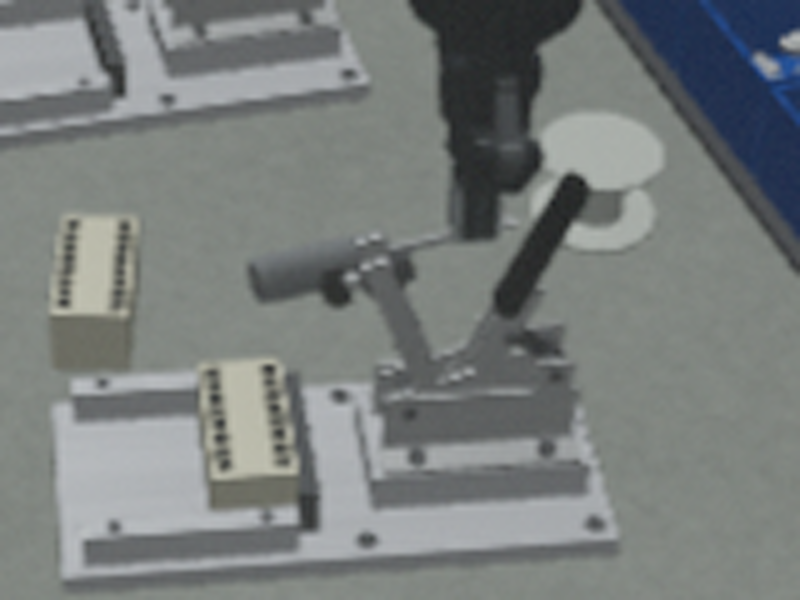

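The fingertip at (478,225) is in front of the lever's grip at (545,240), between the grip and the clamp's arm, and touches nothing. I'll sweep along the press arc.

>>> send_rows --steps '[{"dx":-1.1,"dy":0,"dz":-0.55,"yaw":0,"gripper":0},{"dx":-1.9,"dy":0,"dz":-0.65,"yaw":0,"gripper":0},{"dx":-2.7,"dy":0,"dz":-0.65,"yaw":0,"gripper":0},{"dx":-3.3,"dy":0,"dz":-0.55,"yaw":0,"gripper":0},{"dx":-3.9,"dy":0,"dz":-0.25,"yaw":0,"gripper":0}]'

```text
clock: 8.02
tcp_pos: [0.604, -0.1685, 0.1871]
orientation: [0.329, 3.123, 0.0]
contact_force: [0.5, 0.2, 1.6]
grip_width: -0.0002
gripper_force: 0.7
```

```bash
python3 -c "from h import *;st()"
```

```text
t 8.025 fix [141.6  -0. ] z 0.1871 head 167.98 j [-0.26  0.53  0.6   1.77 -0.36  0.95  1.85] F [0.5 0.2 1.6]
```

>>> send_rows --steps '[{"dx":-0.7,"dy":0,"dz":0.6,"yaw":0,"gripper":0},{"dx":-1.4,"dy":0,"dz":1.2,"yaw":0,"gripper":0},{"dx":-2.0,"dy":0,"dz":1.9,"yaw":0,"gripper":0},{"dx":-2.5,"dy":0,"dz":2.7,"yaw":0,"gripper":0},{"dx":-2.9,"dy":0,"dz":3.5,"yaw":0,"gripper":0}]'

```text
clock: 8.65
tcp_pos: [0.632, -0.1745, 0.151]
orientation: [-0.329, -3.124, 0.0]
contact_force: [-0.5, -0.3, 0.4]
grip_width: -0.0003
gripper_force: 0.1
```

```bash
python3 - <<'E'
from h import *
st()
f=grab('side','d4')
cv2.imwrite('pics/d4c.png',cv2.resize(f['color'][220:340,265:425,::-1],(800,600),interpolation=cv2.INTER_CUBIC))
E
```

```text
t 8.65 fix [ 1.702e+02 -1.000e-01] z 0.151 head 167.97 j [-0.22  0.61  0.56  1.72 -0.4   0.92  1.87] F [-0.5 -0.3  0.4]
```

View pics/d4c.png

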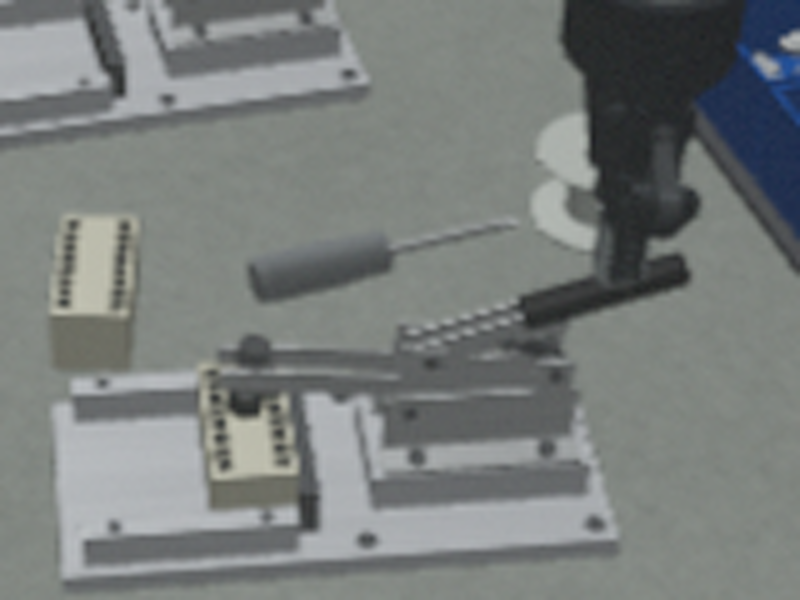

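The arm is down with its foot at (245,400), just over the housing. The fingertip at (620,275) is on the black grip and the lever is near 20° above level. I'll continue down through the dead point.

>>> send_rows --steps '[{"dx":-0.5,"dy":0,"dz":0.8,"yaw":0,"gripper":0},{"dx":-0.9,"dy":0,"dz":1.6,"yaw":0,"gripper":0},{"dx":-1.2,"dy":0,"dz":2.3,"yaw":0,"gripper":0},{"dx":-1.4,"dy":0,"dz":2.9,"yaw":0,"gripper":0},{"dx":-1.5,"dy":0,"dz":3.3,"yaw":0,"gripper":0}]'

```text
clock: 9.32
tcp_pos: [0.6469, -0.1774, 0.1182]
orientation: [0.329, 3.124, -0.0]
contact_force: [0.3, -0.9, -0.2]
grip_width: -0.0001
gripper_force: 0.0
```

>>> send_rows --steps '[{"dx":0,"dy":0,"dz":0.2,"yaw":0,"gripper":0},{"dx":0,"dy":0,"dz":0.4,"yaw":0,"gripper":0},{"dx":0,"dy":0,"dz":0.4,"yaw":0,"gripper":0}]'

```text
clock: 9.7
tcp_pos: [0.6464, -0.1775, 0.1147]
orientation: [-0.329, -3.124, -0.0]
contact_force: [-0.2, 0.1, 0.3]
grip_width: 0.0
gripper_force: 0.0
```

```bash
python3 -c "from h import *;st()"
```

```text
t 9.7 fix [185.  -0.] z 0.1147 head 167.98 j [-0.19  0.68  0.54  1.71 -0.43  0.88  1.89] F [-0.2  0.1  0.3]
```

>>> send_rows --steps '[{"dx":0,"dy":0,"dz":-3,"yaw":0,"gripper":0},{"dx":0,"dy":0,"dz":-8,"yaw":0,"gripper":0},{"dx":0,"dy":0,"dz":-13,"yaw":0,"gripper":0},{"dx":0,"dy":0,"dz":-18,"yaw":0,"gripper":0},{"dx":0,"dy":0,"dz":-18,"yaw":0,"gripper":0}]'

```text
clock: 10.32
tcp_pos: [0.6484, -0.1789, 0.2999]
orientation: [0.329, 3.115, -0.001]
contact_force: [0.2, -0.2, -0.8]
grip_width: -0.0001
gripper_force: 0.0
```

```bash
python3 - <<'E'
from h import *
st()
f=grab('side','d5')
cv2.imwrite('pics/d5c.png',cv2.resize(f['color'][220:340,265:425,::-1],(800,600),interpolation=cv2.INTER_CUBIC))
P=cloud(f).reshape(-1,3)
q=np.c_[(P[:,:2]-O)@RF,P[:,2]]*1000
for x in range(110,220,12):
    b=q[(abs(q[:,0]-x)<6)&(abs(q[:,1])<9)&(q[:,2]>60)&(q[:,2]<200)]
    if len(b): print(x,np.percentile(b[:,2],[50,95]).round(1))
b=q[np.all((q>[-80,-60,46])&(q<[22,60,52]),axis=1)]; print(np.percentile(b,[1,50,99],axis=0).round(1).tolist())
E
```

```text
t 10.325 fix [187.2  -1. ] z 0.2999 head 167.95 j [-0.26  0.49  0.64  1.55 -0.31  1.19  1.8 ] F [ 0.2 -0.2 -0.8]
110 [87.5 92.9]
122 [85.8 92. ]
134 [89.8 93.1]
146 [90.1 93.6]
158 [88.9 91.4]
170 [87.7 91.3]
182 [86.4 89.4]
194 [85.3 88.2]
206 [83.2 86.6]
[[-20.2, -38.9, 46.6], [-3.0, -14.8, 49.5], [19.1, 36.5, 51.7]]
```

View pics/d5c.png

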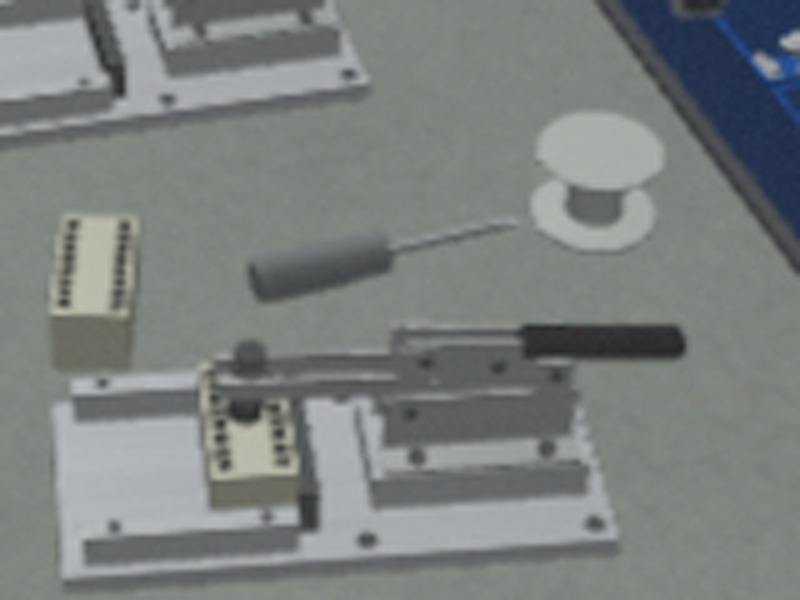

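The lever at (600,340) lies just past level: its face is at z of about 89 mm at x 187, the locked value. The foot at (245,408) is on the housing, which is still home, and the gripper is well clear.

```bash
python3 -c "from h import *;st();print(workorder.hand_in())"
```

```text
t 10.375 fix [185.9  -0.4] z 0.2971 head 167.97 j [-0.26  0.5   0.64  1.55 -0.31  1.19  1.8 ] F [ 0.7  0.5 -1.5]
the job is handed in; nothing more can be done
None
```

The housing sits home against the back stop, the clamp is locked with its foot on it, and the job was handed in at 10.4 s with the gripper clear of everything.

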